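Ready the descaling tank and open the descaler

TASK

Get ready to descale the oven's steam unit: take the flat level gauge out of its stand and put it fully home in the slot of the tank's lid, blade down and handle resting on the lid, and let go of it. Then open the square descaler bottle: push its safety cap down, keep it down while turning it anticlockwise until it comes free, and lift it off. Finish while still holding the cap, level and still, straight above the bottle's mouth with about 5 cm of air between; leave everything else on the bench where it is.

Things in the scene. Friction and masses are not known exactly. Their poses are not given: they have to be found in the camera images.
- stand: Grey plastic gauge stand fixed to the bench, block 75 x 60 x 80 mm tall, with a slot in its top in which the gauge starts, upright. Origin: centre of its underside, z up; the slot runs along its x axis.
- gauge: Level gauge, loose, about 0.12 kg: flat steel blade 28 mm wide (x), 5 mm thick (y), 70 mm long, pointing down, under a black handle 44 mm wide (x), 12 mm thick (y), 50 mm tall. Origin: centre of the blade's lower end, z up; handle from z = 70 to 120 mm. Pinch the handle's 12 mm. Starts in the stand, tip 10 mm above the bench. Either way round is equal.
- gauge_shoulder (a point): Centre of the underside of the gauge's handle (the shoulder that comes to rest on the lid), 70 mm above the blade's tip; axes as the gauge.
- tank: Metal descaling tank fixed to the bench, 124 x 154 mm, 110 mm tall, flat lid with a gauge slot on one side and a low black plug (38 mm across, 5 mm high) on the other. Origin: centre of its underside.
- slot (a point): Mouth of the tank's gauge slot at the lid's top face (110 mm above the bench), 35 mm to the tank's +y side of its centre. The slot is 33 mm long along its x axis and 9 mm wide along y, open right through the 12 mm lid with room for the whole blade below; z up. Blade fully home: shoulder on this point.
- bottle: White square-bodied descaler bottle, 90 x 75 mm, body 105 mm tall, narrowing to a neck at 118 mm, held fast in a bolted steel holder (it neither slides nor turns). Origin: centre of the underside, z up.
- mouth (a point): Centre of the rim of the bottle's neck, 159 mm above the bench; axes as the bottle.
- cap: Grey ribbed round push-and-turn cap on the square bottle, 50 mm across, 34 mm tall, hollow below, 0.04 kg, loose but locked on the neck by three inner lugs. Origin: centre of its lower rim, z up (top at 34 mm). Closed: lower rim 136 mm above the bench, x along the bottle's x. Nothing beside it; the bottle's shoulder is 18 mm below its lower rim. A grip of 25 to 35 N turns it surely.
- seal (a joint): Spring seal in the mouth, under the cap: 0 closed, grows (m) as the cap is pushed, 8 N rising to 14 N. To open: push the cap down 4 to 6 mm (lugs clear at 3, bottoms at 7), turn it about 60 degrees anticlockwise seen from above (free from 45, stops at 80), lift straight up. Unpushed it turns only a few degrees; clockwise never opens. About -0.003 once the cap is off.
- spatula: Bystander, leave it where it is: a steel spatula 240 mm long lying on the bench. Origin: centre of its underside.
- brush: Bystander, leave it where it is: a pastry brush 200 mm long lying on the bench. Origin: centre of its underside.
- bowl: Bystander, leave it where it is: a small steel bowl, 100 mm across, 45 mm tall. Origin: centre of its underside.
- tall_bottle: Bystander, leave it where it is: a tall ROUND bottle, 60 mm across and 190 mm tall; not the descaler. Origin: centre of its underside.
- cup: Bystander, leave it where it is: a white mug, 72 mm across, 80 mm tall. Origin: centre of its underside.
- timer: Bystander, leave it where it is: a white kitchen timer box 50 x 75 x 50 mm. Origin: centre of its underside.
- tart_tin: Bystander, leave it where it is: a shallow tart tin, 90 mm across, 22 mm tall. Origin: centre of its underside.

How it is judged (in metres and radians):
On the way, in this order (a step that is already met when the one before it is completed fails the run):
1. the gauge is fully home in the tank's slot and let go of (z of gauge_shoulder in the frame of slot between -0.004 and 0.004 m and horizontal distance between gauge_shoulder and slot below 0.007 m and angle between gauge's own z axis and vertical below 0.08 rad and contact force between the fingers and gauge below 0.1 N), for 0.2 s.
2. the cap is pushed down on the bottle (value of joint seal above 0.003 m and contact force between the fingers and cap above 1 N), for 0.1 s.
3. the cap is turned until free, still on the neck (angle between the x axis of cap and the x axis of bottle, either way round above 0.6 rad and z of cap in the frame of mouth below 0 m and horizontal distance between cap and mouth below 0.006 m), for 0.1 s.
At the end, for the whole second after the job is handed in: Gauge released upright in the slot (0.08 rad), shoulder within 4 mm of the lid and 7 mm sideways. Cap held by the fingers, still, clear of the bottle: lower rim 20 to 110 mm above the neck rim, centre within 25 mm of the mouth, level within 0.2 rad (all of step 1 and z of cap in the frame of mouth between 0.02 and 0.11 m and horizontal distance between cap and mouth below 0.025 m and angle between cap's own z axis and vertical below 0.2 rad and contact force between the fingers and cap above 1 N and contact force between cap and bottle below 0.1 N and linear speed of cap below 0.03 m/s); the arm keeps its last pose, push and grip.
It fails at once if a bystander is shoved by more than 30 mm (distance of any of spatula, brush, bowl, tall_bottle, cup, timer, tart_tin from where it was at the start of the episode above 0.03 m).
It fails at once if the cap is dropped below the bottle's neck (height (world z) of cap below 0.1 m).
It also fails if it takes over 67 s, if anything falls off the work surface, if the arm or the gripper's body presses on something with over 40 N, if the wrist force passes 120 N, or if a joint passes its speed limit or range.

ROBOT

A 6-joint arm with a two-finger parallel gripper is mounted at the origin on the work surface. World frame = base frame: x ahead of the robot, y to its left, z up, the work surface at z = 0. Lengths are in mm, angles in rad, forces in N, time in s.
With the tool pointing down it reaches from about 325 to 775 mm from the base axis. Payload 5.5 kg.
Tool frame: the origin (TCP) lies between the finger pads; the fingertips stand 25 mm ahead of it and the grasp point (between the pads) lies 6 mm ahead of it (arm.tip_extent is the distance from the TCP to the fingertips, in mm); z points along the fingers, y is the line along which they close (so a half turn about z gives the same grasp; the last joint's range is limited). The gripper opens to 85 mm and grips with 20 to 120 N. Pads are 22 mm wide; open, the fingers measure 114 mm over their backs; the gripper's body (76 mm by 85 mm) begins 54 mm behind the grasp point. The pads swing forward as they close: fully open they stand 13 mm farther back than shut.
Start: joints at [-1.258, 0.091, 1.231, -0, 1.82, -0.057], TCP at [216.858, -559.454, 256.275] pointing down, gripper open.
Joint ranges: [-2.87, 2.87], [-0.86, 2.18], [0.17, 2.46], [-1.51, 4.65], [0.06, 2.69], [-2.65, 2.65]. Speed limits (rad/s): [2.57, 2.57, 3.01, 3.14, 3.14, 3.14].

INTERFACE

Orientations are given as a rotation vector (axis times angle).
In Python, from bench import arm gives the robot as it stands.
- The arm moves only by the tool send_rows, never from a script. Its arguments are lists of equal length, an entry for each row: "offset": the shift along the tool's x, y, z in mm, a list of three; "turn": the turn, a rotation vector about the tool's x, y, z in rad, a list of three; "claw": the closure in counts, from 0 (fully open) to 255 (shut). In form: {"offset": [[x, y, z], ...], "turn": [[wx, wy, wz], ...], "claw": [claw, ...]}. A call has exactly 5 rows; each row shifts and turns the commanded pose from where the row before left it, along the tool's axes as they then stand; what a row does not reach is not made up. A row lasts 1/10 s, in which the tool goes at most 50 mm and 8.59 degrees, less where a joint would pass 70% of its speed; a pose out of reach is approached as far as the arm can. A call is refused whole if a number of a shift passes 50 or a number of a turn 0.15, either way. A call with a gripper value outside its range is refused whole. The fingers move at their own pace and stop on an object; "grip_force" is the grip in N (left out, the last holds). Time passes only in rows, so rows that do not move let the fingers close, or fill a call up. It gives the time, the measured TCP pose, the force, the opening and the grip force at its end, in the units of the state.
- arm.state(): the state, without advancing time (a new reading comes with each control period).
- arm.camera(name): name is "side" or "top"; returns the picture (384x512x3 uint8, red, green, blue); there is no depth.
- arm.camera_model(name): a dict with "intrinsics" (3x3 intrinsics, pixels), "T" (4x4, takes a point from camera to world coordinates). Camera axes: x right, y down, z forward; pixel columns grow to the right and rows downward; lengths in mm; the calibration is good to about 2 mm. A picture is of the moment at which its call begins. camera_model takes no time and is no camera call.
- arm.job_done(): hands the job in; it is judged then, once.
The state is a dict: "t": time; "joints": joint angles; "qd": joint speeds; "effort": joint torques, N m; "eef_pos": TCP position; "ee_rot": TCP orientation; "wrist_force": force on the tool from outside, world axes, zero at the start; "torque": the same for the moment, N m; "finger_gap": finger opening in mm; "gripper_force": force on a finger pad.
Only numpy, scipy, OpenCV 4.12 (cv2) and the standard library are available. Lean on these libraries where they do the work, as an engineer would, in place of code of your own. Each camera call takes 0.05 s, during which the arm holds its last target. There are 200 camera calls.

## Working session

There is one attempt and no reset: what is moved stays moved. The work goes in short steps, Python scripts to look and compute and a tool call to move; the robot and the scene stay as the last step left them, time stands still between calls to the robot, and variables do not carry over. Pictures are saved under pics/ and viewed, at most 10 in all, crops included, and the job is handed in when it is done.

Besides the shell and the picture viewer there is one more tool, called as name(argument=value, ...) on one line, values as JSON. send_rows: Moves the arm, as the interface text tells. Its arguments: {"type":"object","properties":{"offset":{"type":"array","items":{"type":"array","items":{"type":"number"}}},"turn":{"type":"array","items":{"type":"array","items":{"type":"number"}}},"claw":{"type":"array","items":{"type":"number"}},"grip_force":{"type":"number"}},"required":["offset","turn","claw"]}

```bash
mkdir -p pics; ls; python3 - <<'E'
from bench import arm
import cv2,numpy as np
for n in("side","top"):
    im=arm.camera(n); cv2.imwrite(f"pics/{n}0.png",im[:,:,::-1]); m=arm.camera_model(n)
    print(n,np.round(m["intrinsics"],1).tolist(),np.round(m["T"],3).tolist())
s=arm.state();print({k:np.round(v,3).tolist() for k,v in s.items()})
E
```

```text
pics
side [[475.9, 0.0, 252.2], [0.0, 475.9, 187.0], [0.0, 0.0, 1.0]] [[0.986, -0.099, 0.136, 347.167], [-0.167, -0.484, 0.859, -1222.653], [-0.019, -0.869, -0.494, 843.627], [0.0, 0.0, 0.0, 1.0]]
top [[415.4, 0.0, 251.4], [0.0, 415.4, 190.5], [0.0, 0.0, 1.0]] [[-0.012, -0.995, 0.097, 430.11], [-1.0, 0.01, -0.016, 11.24], [0.015, -0.098, -0.995, 1299.533], [0.0, 0.0, 0.0, 1.0]]
{'t': 0.1, 'joints': [-1.258, 0.092, 1.232, 0.0, 1.82, -0.057], 'qd': [0.0, -0.003, -0.001, 0.001, 0.002, -0.001], 'effort': [0.003, -46.022, -41.922, 0.0, 0.011, 0.0], 'eef_pos': [216.794, -559.252, 255.252], 'ee_rot': [-3.086, -0.577, 0.0], 'wrist_force': [-0.669, 0.644, 0.758], 'torque': [-0.032, -0.035, 0.062], 'gripper_force': 0.0, 'finger_gap': 85.446}
```

View pics/side0.png

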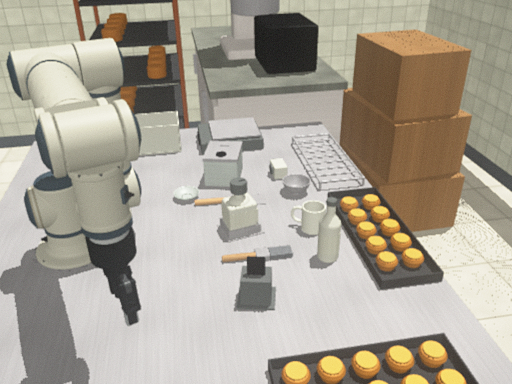

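View pics/top0.png

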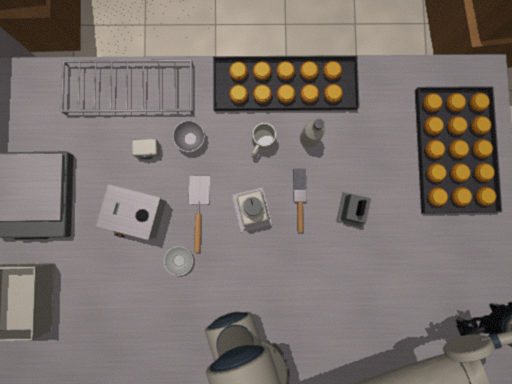

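The views show the gauge in its stand at side (256,265) and top (360,208), the tank at top (132,212) with its slot at about (117,209), and the bottle's cap at top (253,206) and side (238,187). Next I'll magnify these and measure them.

```bash
cat > h.py <<'E'
import cv2,numpy as np
from bench import arm
def plane(n,px,z):
    m=arm.camera_model(n);K=np.array(m["intrinsics"]);T=np.array(m["T"])
    px=np.atleast_2d(px).astype(float)
    d=np.c_[px,np.ones(len(px))]@np.linalg.inv(K).T@T[:3,:3].T
    o=T[:3,3]; return o+d*((z-o[2])/d[:,2])[:,None]
def proj(n,P):
    m=arm.camera_model(n);K=np.array(m["intrinsics"]);T=np.linalg.inv(np.array(m["T"]))
    c=np.atleast_2d(P)@T[:3,:3].T+T[:3,3]; u=c@K.T; return u[:,:2]/u[:,2:]
def blobs(im,box,f,amin=8):
    x0,y0,x1,y1=box; c=im[y0:y1,x0:x1].astype(int); m=f(c).astype(np.uint8)
    n,l,s,ce=cv2.connectedComponentsWithStats(m)
    out=[]
    for i in range(1,n):
        if s[i,4]>=amin:
            cs,_=cv2.findContours((l==i).astype(np.uint8),cv2.RETR_EXTERNAL,cv2.CHAIN_APPROX_NONE)
            r=cv2.minAreaRect(cs[0]); out.append((s[i,4],ce[i]+[x0,y0],cv2.boxPoints(r)+[x0,y0],s[i,:4]+[x0,y0,0,0]))
    return out
E
python3 - <<'E'
from h import *
t=cv2.imread("pics/top0.png");s=cv2.imread("pics/side0.png")
z=lambda im,b:cv2.resize(im[b[1]:b[3],b[0]:b[2]],(400,300),interpolation=cv2.INTER_NEAREST)
cv2.imwrite("pics/z0.png",np.vstack([np.hstack([z(t,(90,180,170,240)),z(t,(330,183,390,228))]),np.hstack([z(t,(220,183,280,228)),z(s,(206,130,286,190))])]))
dark=lambda k:lambda c:c.max(2)<k
for nm,box,k,zz in(("gauge",(335,185,385,232),40,130),("tank",(95,182,170,240),70,110),("cap",(235,190,270,225),125,170)):
    for a,c,b,bb in blobs(t,box,dark(k)): print(nm,a,c.round(1),bb.tolist(),plane("top",c,zz).round(1),plane("top",b,zz)[:,:2].round(0).tolist())
E
```

```text
gauge 9 [346.2 201.1] [345, 198, 3, 7] [[ 511.4 -275.6  130. ]] [[503.0, -272.0], [520.0, -275.0], [519.0, -280.0], [502.0, -277.0]]
gauge 105 [360.6 207.8] [356, 200, 10, 16] [[ 491.9 -315.6  130. ]] [[473.0, -301.0], [517.0, -312.0], [513.0, -331.0], [469.0, -320.0]]
tank 223 [157.5 218.9] [150, 200, 16, 39] [[467.7 260.7 110. ]] [[415.0, 283.0], [523.0, 254.0], [518.0, 239.0], [410.0, 268.0]]
tank 113 [141.6 215.1] [136, 210, 12, 11] [[479.3 306.  110. ]] [[494.0, 322.0], [494.0, 291.0], [465.0, 291.0], [465.0, 322.0]]
tank 8 [116.5 234. ] [115, 233, 4, 3] [[426.4 376.2 110. ]] [[426.0, 380.0], [431.0, 376.0], [426.0, 372.0], [422.0, 376.0]]
tank 8 [122.5 235.5] [121, 235, 4, 2] [[422.  359.2 110. ]] [[423.0, 363.0], [423.0, 355.0], [421.0, 355.0], [421.0, 363.0]]
cap 478 [255.7 211.3] [244, 198, 26, 27] [[483.5 -17.8 170. ]] [[520.0, 14.0], [519.0, -55.0], [449.0, -53.0], [449.0, 14.0]]
```

View pics/z0.png

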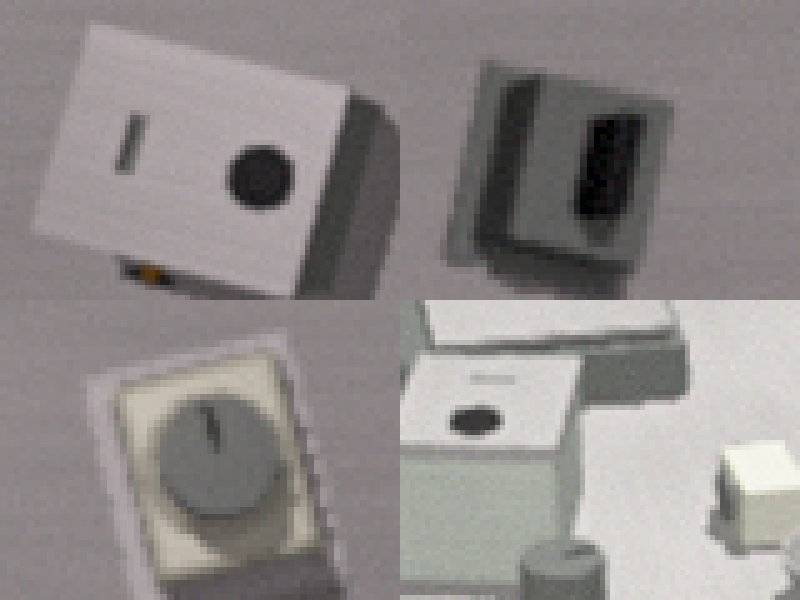

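The magnified crops show the slot at top px ≈(116.4,208.6), the stand's top face to the right of its base plate, and the cap disc at ≈(253.3,206.2). I'll refine these and check them against both views.

```bash
python3 - <<'E'
from h import *
t=cv2.imread("pics/top0.png");s=cv2.imread("pics/side0.png")
def wc(im,box,bg=None):
    x0,y0,x1,y1=box;g=im[y0:y1,x0:x1].astype(float).mean(2);bg=np.median(g) 
    w=np.clip(bg-g-15,0,None);Y,X=np.mgrid[y0:y1,x0:x1];c=np.array([(X*w).sum(),(Y*w).sum()])/w.sum()
    M=np.cov(np.c_[X.ravel(),Y.ravel()].T,aweights=w.ravel());v=np.linalg.eigh(M)[1][:,1];return c,v
def ang(a):return np.degrees(np.arctan2(a[1],a[0]))
for n,im,b in(("top",t,(110,200,123,218)),("side",s,(216,142,235,149))):
    c,v=wc(im,b);P=plane(n,[c,c+5*v,c-5*v],110);print("slot",n,c.round(2),P[0].round(1),"ang",ang(P[1]-P[2]).round(1))
for n,im,b in(("top",t,(133,207,151,223)),("side",s,(213,148,231,160))):
    c,v=wc(im,b);print("plug",n,c.round(2),plane(n,c,115)[0].round(1))
q=lambda p,o,k:np.array(p,float)/k+o-0.5*0
lid=plane("top",np.array([[92,20],[352,90],[297,297],[32,232]])/5+[90,180]-.5,110)
print("lid",lid.mean(0).round(1),[(np.linalg.norm(lid[i]-lid[i-1]).round(0),ang(lid[i]-lid[i-1]).round(1)) for i in range(4)])
st=plane("top",np.array([[140,75],[272,103],[232,272],[112,243]])*.15+[330,183]-.5,80)
print("stand",st.mean(0).round(1),[(np.linalg.norm(st[i]-st[i-1]).round(0),ang(st[i]-st[i-1]).round(1)) for i in range(4)])
bo=plane("top",np.array([[120,90],[272,55],[322,247],[158,282]])*.15+[220,183]-.5,105)
print("bottle",bo.mean(0).round(1),[(np.linalg.norm(bo[i]-bo[i-1]).round(0),ang(bo[i]-bo[i-1]).round(1)) for i in range(4)])
for a,c,b,bb in blobs(t,(350,195,372,222),lambda c:c.max(2)<62): print("g",a,c.round(1),bb)
for a,c,b,bb in blobs(s,(235,250,280,282),lambda c:c.max(2)<40): print("gs",a,c.round(1),bb,b.round(1).tolist())
print("cap top c",plane("top",[253.0,205.9],170).round(1))
print("side predicted gauge top",proj("side",[[st[:,0].mean(),st[:,1].mean(),z] for z in(80,130)]).round(1))
np.set_printoptions(linewidth=250)
print(t[196:224,352:374].max(2)); print(s[170:200,224:252].max(2))
print(s[252:280,242:270].max(2))
E
```

```text
slot top [115.63 208.34] [499.3 380.1 110. ] ang 164.6
slot side [223.91 145.36] [498.  381.8 110. ] ang 164.4
plug top [141.69 215.22] [478.6 304.6 115. ]
plug side [220.61 154.07] [476.9 299.7 115. ]
lid [490.3 344.4 110. ] [(np.float64(125.0), np.float64(-14.5)), (np.float64(155.0), np.float64(-105.7)), (np.float64(121.0), np.float64(165.7)), (np.float64(155.0), np.float64(75.6))]
stand [ 492.8 -321.5   80. ] [(np.float64(76.0), np.float64(-11.4)), (np.float64(60.0), np.float64(-102.6)), (np.float64(77.0), np.float64(164.5)), (np.float64(54.0), np.float64(75.8))]
bottle [497.   -9.5 105. ] [(np.float64(84.0), np.float64(10.7)), (np.float64(68.0), np.float64(-77.6)), (np.float64(86.0), np.float64(-166.3)), (np.float64(72.0), np.float64(101.3))]
g 142 [360.7 208.2] [356 200  11  19]
g 14 [353.  220.6] [350 219   9   3]
cap top c [[498.3 -10.6 170. ]]
side predicted gauge top [[255.5 273.6]
 [255.1 257.4]]
[[ 95  95  93  96  92  93  93  98 100 109 112 123 126 134 131 134 140 142 141 146 140 140]
 [ 93  96  94  92  92  92  94  91  93  94  97  99 100 105 110 118 124 132 135 136 140 142
[... 8340 characters left out ...]
 140 145]
 [133 123 111  94  90  79  67  67  78  78  79  67  70  72  70  69  70  71  69  61  58  63  74 122 151 143 145 147]
 [131  94  90  90  91  89  80  90  94  96  92  89  82  86  89  88  90  91  93  84  77  96 115 133 147 144 143 143]
 [130  93  92  90  91  94  92  94  96  97  93  98  98  94  92  95 100 100  99  99 106 133 147 142 143 148 140 139]
 [130 123 120 114  95 109 116  95  94  94  93  98  92  95  97  93  96  94 105 121 131 141 147 141 139 140 146 142]
 [142 148 146 140 120 131 136 125 128 121 122 121 119 120 120 123 122 121 126 144 142 148 145 148 141 146 141 141]
 [151 144 146 143 145 147 145 146 146 150 142 148 145 149 150 147 146 143 147 148 146 146 147 144 146 147 143 150]]
```

```bash
python3 - <<'E'
from h import *
print("gauge top",plane("top",[362.7,207.3],130).round(1), "ends",plane("top",[[364,199.7],[361,215]],130).round(1))
print("side handle bottom",plane("side",[[246.6,273.8],[264.7,273.8],[255.6,273.8]],80).round(1))
for y in(-318,-321,-324):
  c=np.array([491,y]);u=np.array([np.cos(-.23),np.sin(-.23)]);v=np.array([-u[1],u[0]])
  print(y,proj("side",[[*(c+a*22*u+b*6*v),z] for z in(80,130) for a in(-1,1) for b in(-1,1)]).round(1).tolist())
  print(proj("top",[[*(c+a*22*u+b*6*v),130] for a in(-1,1) for b in(-1,1)]).round(1).tolist())
# cap circle: side + top
b=np.array([498.3,-10.6])
th=np.linspace(0,2*np.pi,9)[:-1]
print("cap side proj",proj("side",[[*(b+25*np.array([np.cos(a),np.sin(a)])),170] for a in th]).round(1).tolist())
t=cv2.imread("pics/top0.png")
np.set_printoptions(linewidth=250); print(t[194:220,240:268].max(2))
E
```

```text
gauge top [[ 493.3 -321.7  130. ]] ends [[ 514.8 -326.3  130. ]
 [ 471.6 -316.1  130. ]]
side handle bottom [[ 471.2 -318.1   80. ]
 [ 515.  -326.6   80. ]
 [ 493.  -322.3   80. ]]
-318 [[245.4, 274.1], [245.8, 271.0], [263.3, 274.6], [263.5, 271.4], [244.9, 257.9], [245.3, 254.9], [263.2, 258.4], [263.4, 255.3]]
[[362.0, 216.2], [357.9, 215.3], [365.0, 201.0], [360.8, 200.1]]
-321 [[245.6, 274.9], [246.0, 271.7], [263.5, 275.4], [263.7, 272.2], [245.1, 258.7], [245.4, 255.6], [263.4, 259.2], [263.6, 256.0]]
[[363.1, 216.2], [358.9, 215.3], [366.0, 201.0], [361.9, 200.1]]
-324 [[245.8, 275.7], [246.2, 272.5], [263.8, 276.2], [264.0, 273.0], [245.3, 259.5], [245.6, 256.4], [263.6, 259.9], [263.8, 256.8]]
[[364.1, 216.2], [360.0, 215.3], [367.1, 201.0], [362.9, 200.1]]
cap side proj [[246.9, 180.6], [243.6, 178.0], [237.3, 177.5], [231.8, 179.2], [230.1, 182.3], [233.3, 184.9], [239.7, 185.6], [245.4, 183.7]]
[[165 156 146 146 153 160 170 172 173 185 187 188 192 195 193 194 188 194 189 185 174 141 125 149 162 146 137 141]
 [152 158 162 167 178 182 185 192 197 196 196 189 190 190 192 19
[... 2111 characters left out ...]
 132 114]
 [152 154 164 166 148 144 133 104  82  90  99 101 102 101 100  97  85  86  89  96 101 103 112 136 171 170 144 102]
 [159 144 163 174 166 147 137 129 101  86  74  78  78  78  79  84  89  96  98  97 110 108 114 136 180 173 147 104]
 [160 131 155 182 183 166 146 128 107  97  93  92  95  96  93  99  96 100 102 107 110 113 112 136 179 179 153 120]
 [161 137 158 178 190 186 167 145 123 104  98 102 104  98 103  99  99 110 110 113 115 115 111 138 178 184 161 128]
 [165 146 149 172 190 192 189 182 172 135 103 101 102 102 105 105 110 112 117 115 113 113 116 141 171 173 151 122]
 [167 140 136 165 185 194 194 193 193 175 140 115 107 111 112 115 117 115 115 113 114 112 128 153 160 150 130 115]]
```

send_rows(offset=[[43,-15,0],[43,-15,0],[43,-15,0],[43,-15,0],[43,-15,0]], turn=[[0,0,0],[0,0,0],[0,0,0],[0,0,0],[0,0,0]], claw=[0,0,0,0,0], grip_force=40)

```text
t: 0.6
eef_pos: [391.2, -410.4, 255.8]
ee_rot: [-3.087, -0.577, 0.001]
wrist_force: [0.3, -0.1, 0.6]
finger_gap: 85.5
gripper_force: 0.0
```

send_rows(offset=[[43,-15,0],[43,-15,0],[43,-15,0],[0,0,0],[0,0,0]], turn=[[0,0,0],[0,0,0],[0,0,0],[0,0,0.149],[0,0,0.149]], claw=[0,0,0,0,0])

```text
t: 1.1
eef_pos: [495.3, -321.7, 255.4]
ee_rot: [-3.139, -0.108, 0.002]
wrist_force: [-0.4, -0.2, 0.2]
finger_gap: 85.3
gripper_force: 0.0
```

send_rows(offset=[[0,0,50],[0,0,0],[0,0,0],[0,0,0],[0,0,0]], turn=[[0,0,0.149],[0,0,0.149],[0,0,0],[0,0,0],[0,0,0]], claw=[0,0,0,0,0])

```text
t: 1.6
eef_pos: [494.9, -323.7, 208.3]
ee_rot: [3.12, -0.35, 0.005]
wrist_force: [-0.1, 0.1, -0.1]
finger_gap: 85.3
gripper_force: 0.0
```

```bash
cat >> h.py <<'E'
from scipy.spatial.transform import Rotation as R
def go(x,y,z,yaw):
    s=arm.state();r=R.from_rotvec(s["ee_rot"]);p=np.array(s["eef_pos"])
    G=R.from_matrix(np.c_[[np.cos(yaw),np.sin(yaw),0],[np.sin(yaw),-np.cos(yaw),0],[0,0,-1]])
    print("t",round(s["t"],2),"p",p.round(1),"offset",r.inv().apply(np.array([x,y,z])-p).round(1),"turn",(r.inv()*G).as_rotvec().round(4),"gap",round(s["finger_gap"],1),"F",np.round(s["wrist_force"],1),"j",np.round(s["joints"],2))
E
python3 -c "
from h import *
go(492.5,-321.5,118,-.23)"
```

```text
t 1.6 p [ 494.9 -323.7  208.3] offset [-3.1 -1.8 90.3] turn [ 0.0013 -0.0032  0.0067] gap 85.3 F [-0.1  0.1 -0.1] j [-0.64  0.06  1.35  0.    1.73  1.16]
```

send_rows(offset=[[-3,-2,30],[0,0,30],[0,0,20],[0,0,10],[0,0,0]], turn=[[0,0,0],[0,0,0],[0,0,0],[0,0,0],[0,0,0]], claw=[0,0,0,0,0])

```text
t: 2.1
eef_pos: [491.6, -320.6, 115.8]
ee_rot: [-3.121, 0.353, 0.001]
wrist_force: [-0.0, -0.4, -0.2]
finger_gap: 85.7
gripper_force: 0.0
```

```bash
python3 - <<'E'
from h import *
t=arm.camera("top");s=arm.camera("side")
z=lambda im,b:cv2.resize(im[b[1]:b[3],b[0]:b[2],::-1],(400,300),interpolation=cv2.INTER_CUBIC)
cv2.imwrite("pics/z1.png",np.hstack([z(t,(320,175,400,235)),z(s,(216,225,296,285))]))
go(492.5,-321.5,118,-.23)
E
```

```text
t 2.2 p [ 492.4 -321.1  118.1] offset [0.2 0.3 0.1] turn [ 0.001  -0.0023  0.0044] gap 85.3 F [-0.2 -0.1  0. ] j [-0.64  0.07  1.49  0.    1.57  1.16]
```

View pics/z1.png

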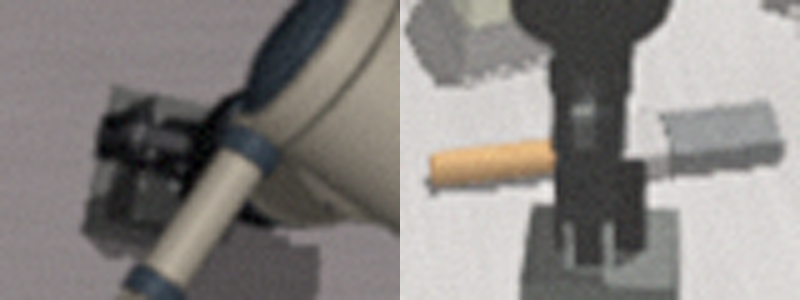

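The fingers straddle the handle in the side view, with the near finger at about px (253,270) and the handle showing behind it as expected. I'll close now.

send_rows(offset=[[0,0,0],[0,0,0],[0,0,0],[0,0,0],[0,0,0]], turn=[[0,0,0],[0,0,0],[0,0,0],[0,0,0],[0,0,0]], claw=[120,200,255,255,255], grip_force=40)

```text
t: 2.7
eef_pos: [491.8, -320.6, 116.4]
ee_rot: [3.121, -0.354, 0.0]
wrist_force: [-0.3, -0.2, 1.7]
finger_gap: 12.1
gripper_force: 2.3
```

send_rows(offset=[[0,0,0],[0,0,0],[0,0,0],[0,0,0],[0,0,0]], turn=[[0,0,0],[0,0,0],[0,0,0],[0,0,0],[0,0,0]], claw=[255,255,255,255,255])

```text
t: 3.2
eef_pos: [491.8, -320.7, 116.4]
ee_rot: [3.121, -0.355, 0.0]
wrist_force: [-1.0, 0.6, 2.2]
finger_gap: 11.6
gripper_force: 42.3
```

```bash
python3 -c "
from h import *
go(492.5,-321.5,118,-.23);print(arm.state()['torque'],arm.state()['gripper_force'])"
```

```text
t 3.2 p [ 491.8 -320.7  116.4] offset [ 0.9  0.7 -1.6] turn [ 0.0001 -0.0002  0.0038] gap 11.6 F [-1.   0.6  2.2] j [-0.64  0.07  1.5   0.    1.57  1.16]
[0.07412622 0.02628532 0.04159801] 42.25957274436951
```

send_rows(offset=[[0,0,-10],[0,0,-30],[0,0,-45],[0,0,-45],[0,0,-45]], turn=[[0,0,0],[0,0,0],[0,0,0],[0,0,0],[0,0,0]], claw=[255,255,255,255,255])

```text
t: 3.7
eef_pos: [491.4, -320.3, 293.2]
ee_rot: [-3.121, 0.355, 0.0]
wrist_force: [0.0, -1.0, -1.1]
finger_gap: 11.6
gripper_force: 41.9
```

send_rows(offset=[[0,0,-40],[0,0,0],[0,0,0],[0,0,0],[0,0,0]], turn=[[0,0,0],[0,0,0],[0,0,0],[0,0,0],[0,0,0]], claw=[255,255,255,255,255])

```text
t: 4.2
eef_pos: [491.5, -320.4, 328.8]
ee_rot: [-3.119, 0.354, 0.006]
wrist_force: [0.4, 0.8, -1.9]
finger_gap: 11.6
gripper_force: 42.1
```

```bash
python3 - <<'E'
from h import *
t=arm.camera("top");s=arm.camera("side")
cv2.imwrite("pics/t2.png",t[:,:,::-1]);cv2.imwrite("pics/s2.png",s[:,:,::-1])
z=lambda im,b:cv2.resize(im[b[1]:b[3],b[0]:b[2],::-1],(400,300),interpolation=cv2.INTER_CUBIC)
cv2.imwrite("pics/z2.png",np.hstack([z(t,(340,165,420,225)),z(s,(206,155,306,230))]))
go(499,380,330,-.262)
E
```

```text
t 4.3 p [ 491.5 -320.4  329.4] offset [-149.8 -684.3    0.7] turn [-0.0013  0.003   0.0358] gap 11.7 F [ 0.2  0.5 -1.2] j [-0.64  0.09  1.11  0.    1.95  1.16]
```

View pics/z2.png

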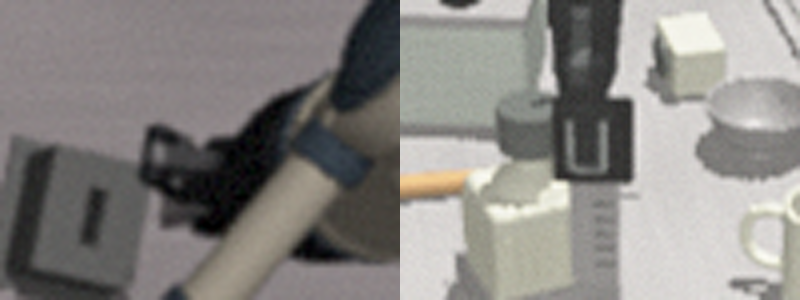

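The gauge is held upright, and the empty stand slot now shows at top px ≈(358.7,207.9). Measuring it the same way as the tank's slot cancels the calibration bias.

```bash
python3 - <<'E'
from h import *
t=cv2.imread("pics/t2.png");t0=cv2.imread("pics/top0.png")
def wc(im,box):
    x0,y0,x1,y1=box;g=im[y0:y1,x0:x1].astype(float).mean(2);bg=np.median(g) 
    w=np.clip(bg-g-15,0,None);Y,X=np.mgrid[y0:y1,x0:x1];c=np.array([(X*w).sum(),(Y*w).sum()])/w.sum()
    M=np.cov(np.c_[X.ravel(),Y.ravel()].T,aweights=w.ravel());v=np.linalg.eigh(M)[1][:,1];return c,v
for nm,im,b,z in(("stand",t,(354,200,364,217),80),("slot",t,(110,200,123,218),110),("slot0",t0,(110,200,123,218),110)):
    c,v=wc(im,b);P=plane("top",[c,c+5*v,c-5*v],z);d=P[1]-P[2];print(nm,c.round(2),P[0].round(1),np.degrees(np.arctan2(d[1],d[0])).round(1))
np.set_printoptions(linewidth=200);print(t[199:219,352:366].max(2));print(t[199:219,108:124].max(2))
E
```

```text
stand [358.22 207.7 ] [ 495.  -322.7   80. ] 165.8
slot [115.63 208.31] [499.3 380.1 110. ] 164.6
slot0 [115.63 208.34] [499.3 380.1 110. ] 164.6
[[ 94  95  96  98  95  97  97  98  98  93  96  93  98  94]
 [ 98  99  98  97  94  99  95  93  98  99  93  97  96  97]
 [ 99  96 100  96  98  95  92  93  97  97  94  93  96  98]
 [ 98  95  97  97  97  92  71  75  88  89  94  96  98  95]
 [ 96  96  97  95  97  83  51  39  51  73  92  96  93 100]
 [ 97  98  97  96  97  76  48  33  51  72  93  97  96  94]
 [ 98  95  93 100  91  71  36  39  52  82  97  98  94  96]
 [ 94  98 102 100  91  63  47  32  60  88  96  95  96  93]
 [ 99  94  98  97  91  61  43  45  61  86 101  97  97  93]
 [ 98  97  96 102  86  52  39  45  69  94  96  96  96  96]
 [ 97 101 100  96  79  47  41  53  78  92  98 101  95  97]
 [ 97  96 100  90  71  42  43  58  87  94  96  95  94  94]
 [ 94  97  97  88  61  36  41  63  86  95  95  94  96  96]
 [ 95  96  96  90  60  40  45  63  95  98  98  93  95  95]
 [ 98  99  96  88  64  56  57  75  92  97  97  96  97  96]
 [ 97  96 100  93  93  84  79  85  92  97  95  94  94  98]
 [ 96  96 
[... 867 characters left out ...]
 113 146 170 174 174 173 172]
 [168 166 171 172 175 164 109  71  93 122 159 174 175 171 173 174]
 [169 170 169 169 176 153  94  73  99 128 166 175 172 177 176 174]
 [164 167 170 169 168 145  90  83 106 143 169 174 172 176 173 175]
 [167 169 167 166 159 116  79  90 119 156 172 176 170 175 172 171]
 [168 169 172 171 155 111  84  99 122 160 174 172 171 170 170 177]
 [167 170 172 175 163 132 127 125 134 164 171 170 173 170 173 171]
 [165 163 165 170 167 164 165 166 172 175 175 168 170 170 168 170]
 [164 162 166 165 165 169 167 170 172 173 173 173 174 173 173 172]
 [170 168 164 168 169 164 169 168 165 166 169 170 169 173 175 175]
 [165 167 165 165 166 166 165 167 161 169 168 166 171 170 173 171]]
```

send_rows(offset=[[-5,-23,0],[-10,-46,0],[-10,-46,0],[-10,-46,0],[-10,-46,0]], turn=[[0,0,0],[0,0,0],[0,0,0],[0,0,0],[0,0,0]], claw=[255,255,255,255,255])

```text
t: 4.8
eef_pos: [493.8, -107.1, 330.5]
ee_rot: [-3.121, 0.355, 0.002]
wrist_force: [0.6, 0.5, -2.0]
finger_gap: 11.5
gripper_force: 42.0
```

send_rows(offset=[[-10,-46,0],[-10,-46,0],[-10,-46,0],[-10,-46,0],[-10,-46,0]], turn=[[0,0,0],[0,0,0],[0,0,0],[0,0,0],[0,0,0]], claw=[255,255,255,255,255])

```text
t: 5.3
eef_pos: [496.6, 128.4, 330.7]
ee_rot: [3.121, -0.355, -0.001]
wrist_force: [1.3, 1.0, -0.7]
finger_gap: 11.3
gripper_force: 42.0
```

send_rows(offset=[[-10,-46,0],[-10,-46,0],[-10,-46,0],[-10,-46,0],[-5,-23,0]], turn=[[0,0,0],[0,0,0],[0,0,0],[0,0,0],[0,0,0]], claw=[255,255,255,255,255])

```text
t: 5.8
eef_pos: [498.8, 341.9, 329.5]
ee_rot: [3.121, -0.349, -0.004]
wrist_force: [0.2, -0.2, -1.7]
finger_gap: 11.4
gripper_force: 41.9
```

send_rows(offset=[[0,0,0],[0,0,0],[0,0,0],[0,0,0],[0,0,0]], turn=[[0,0,0.036],[0,0,0],[0,0,0],[0,0,0],[0,0,0]], claw=[255,255,255,255,255])

```text
t: 6.3
eef_pos: [499.9, 337.7, 331.5]
ee_rot: [-3.114, 0.412, -0.0]
wrist_force: [0.3, -0.1, -0.5]
finger_gap: 11.6
gripper_force: 41.9
```

```bash
python3 -c "
from h import *
go(496,382,231,-.262)"
```

```text
t 6.3 p [499.9 337.7 331.5] offset [-15.3 -41.8 100.5] turn [-0.0002 -0.0002 -0.0009] gap 11.6 F [ 0.3 -0.1 -0.5] j [ 0.54  0.13  1.05 -0.    1.96  2.37]
```

send_rows(offset=[[-8,-21,0],[-7,-21,20],[0,0,30],[0,0,30],[0,0,20]], turn=[[0,0,0],[0,0,0],[0,0,0],[0,0,0],[0,0,0]], claw=[255,255,255,255,255])

```text
t: 6.8
eef_pos: [495.8, 382.2, 228.6]
ee_rot: [3.113, -0.411, -0.003]
wrist_force: [-0.7, 0.3, -2.3]
finger_gap: 11.4
gripper_force: 42.0
```

send_rows(offset=[[0,0,0],[0,0,0],[0,0,0],[0,0,0],[0,0,0]], turn=[[0,0,0],[0,0,0],[0,0,0],[0,0,0],[0,0,0]], claw=[255,255,255,255,255])

```text
t: 7.3
eef_pos: [496.5, 383.0, 232.8]
ee_rot: [-3.113, 0.411, -0.003]
wrist_force: [-0.0, 0.2, -1.5]
finger_gap: 11.5
gripper_force: 41.9
```

```bash
python3 - <<'E'
from h import *
t=arm.camera("top");s=arm.camera("side")
cv2.imwrite("pics/t3.png",t[:,:,::-1]);cv2.imwrite("pics/s3.png",s[:,:,::-1])
z=lambda im,b:cv2.resize(im[b[1]:b[3],b[0]:b[2],::-1],(400,300),interpolation=cv2.INTER_CUBIC)
cv2.imwrite("pics/z3.png",np.hstack([z(t,(80,175,160,235)),z(s,(198,110,258,155))]))
go(496,382,231,-.262)
E
```

```text
t 7.4 p [496.3 382.9 232.1] offset [-0.1  1.   1.1] turn [-0.0009 -0.0008 -0.0002] gap 11.5 F [ 0.1  0.9 -0.9] j [0.6  0.16 1.2  0.   1.78 2.44]
```

View pics/z3.png

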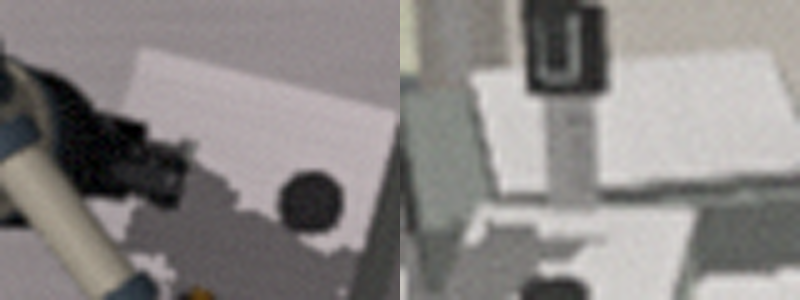

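The side view shows the blade, at crop columns 548–598, just above the slot. I'll work out the sub-pixel difference along its width.

```bash
python3 - <<'E'
from h import *
s=cv2.imread("pics/s3.png").astype(float).mean(2)
np.set_printoptions(linewidth=220);print(s[120:146,216:234].round(0).astype(int))
p=np.array([496.3,382.9,0])
for dz in(125.7,110):print(dz,proj("side",[p[0],p[1],dz]).round(2))
u=np.array([.966,-.259,0]);v=np.array([.259,.966,0])
# blade front-face bottom edge (v=-2.5)
for a in(-14,14):
  for b in (-2.5,2.5):print("bottom corner",a,b,proj("side",p+a*u+b*v+[0,0,125.7]).round(2),"z180",proj("side",p+a*u+b*v+[0,0,180]).round(2))
m=np.array([498,381.8,110]);print("px/mm u",(proj("side",m+10*u)-proj("side",m)).round(2),"v",(proj("side",m+10*v)-proj("side",m)).round(2))
E
```

```text
[[166  59  74 109  73  69  71  97 113  55  42  42  73 154 202 201 197 204]
 [176  58  70 101  97 102  97 102  93  49  46  48  73 157 203 203 202 200]
 [179  68  37  61  82  85  80  76  66  47  43  36  69 144 206 202 201 204]
 [178  91  58  58  51  44  51  58  50  59  57  60  96 157 204 201 201 204]
 [195 165 148 123 107 107 100 105 104 101 110 130 168 194 206 201 206 200]
 [207 207 203 170 140 144 141 135 134 134 151 180 206 210 202 200 203 201]
 [202 205 202 174 138 141 136 133 133 137 147 187 210 208 206 204 204 200]
 [199 201 199 172 134 142 134 121 121 124 137 177 205 205 201 205 207 202]
 [200 204 195 173 138 134 137 116 118 125 128 172 208 209 203 203 200 204]
 [205 200 199 177 140 138 134 136 134 136 136 171 209 203 204 202 203 202]
 [200 204 202 187 139 132 142 133 127 129 136 170 205 205 207 204 205 202]
 [201 201 204 184 142 142 139 134 122 128 140 168 210 208 206 204 206 200]
 [199 199 201 186 135 136 140 134 127 130 132 168 207 205 202 208 202 201]
 [201 200 201 188 143 139 137 131 128 128 128 166 204 206 205 204 203 203]
 [201 198 203 187 152 138 138 140 133 133 133 162 
[... 488 characters left out ...]
 174 178 164 161 164 162 163 158 172 187 182 179 178 182 181]
 [201 200 204 199 197 191 193 194 195 191 191 201 203 201 203 204 201 203]
 [166 169 185 209 205 207 199 205 207 206 207 202 205 199 200 200 204 200]
 [117 118 158 204 202 193 194 204 198 200 199 201 199 197 198 200 201 201]
 [115 118 140 174 171 161 164 171 168 167 174 176 180 193 199 201 203 200]]
125.7 [[223.22 141.39]]
110 [[223.43 145.27]]
bottom corner -14 -2.5 [[219.36 141.59]] z180 [[218.56 127.87]]
bottom corner -14 2.5 [[219.57 141.03]] z180 [[218.78 127.34]]
bottom corner 14 -2.5 [[226.89 141.75]] z180 [[226.21 128.01]]
bottom corner 14 2.5 [[227.08 141.19]] z180 [[226.41 127.48]]
px/mm u [[2.68 0.06]] v [[ 0.39 -1.12]]
```

send_rows(offset=[[0,1.5,0],[0,0,6],[0,0,5],[0,0,4],[0,0,2]], turn=[[0,0,0],[0,0,0],[0,0,0],[0,0,0],[0,0,0]], claw=[255,255,255,255,255])

```text
t: 7.9
eef_pos: [495.5, 381.2, 213.1]
ee_rot: [3.114, -0.411, -0.002]
wrist_force: [-0.3, 0.1, -1.6]
finger_gap: 11.6
gripper_force: 41.9
```

send_rows(offset=[[0,0,2],[0,0,2],[0,0,2],[0,0,0],[0,0,0]], turn=[[0,0,0],[0,0,0],[0,0,0],[0,0,0],[0,0,0]], claw=[255,255,255,255,255])

```text
t: 8.4
eef_pos: [495.8, 381.4, 208.3]
ee_rot: [-3.115, 0.411, -0.0]
wrist_force: [0.1, -0.5, -0.3]
finger_gap: 11.5
gripper_force: 41.9
```

```bash
python3 - <<'E'
from h import *
go(496,382,177,-.262);print(arm.state()["torque"])
s=arm.camera("side");cv2.imwrite("pics/s4.png",s[:,:,::-1])
np.set_printoptions(linewidth=220);print(s.astype(float).mean(2)[132:152,214:236].round(0).astype(int))
go(496,382,177,-.262)
E
```

```text
t 8.4 p [495.8 381.4 208.3] offset [ 0.  -0.6 31.3] turn [-0.0001 -0.0001 -0.0002] gap 11.5 F [ 0.1 -0.5 -0.3] j [0.6  0.16 1.25 0.   1.74 2.43]
[ 0.0417623  -0.03308102  0.02054798]
[[198 198 198 202 204 183 136 135 139 137 136 137 142 171 205 208 205 206 203 200 199 203]
 [204 198 202 204 203 185 138 139 136 131 124 127 136 174 207 208 200 204 202 203 203 203]
 [198 197 200 199 198 181 138 139 137 136 126 126 136 172 202 201 205 202 201 203 201 200]
 [202 197 202 200 200 184 138 139 141 134 134 132 140 165 207 210 200 206 206 205 204 201]
 [206 199 203 204 202 188 142 137 134 130 129 126 123 158 211 209 210 205 204 196 189 185]
 [205 203 210 206 208 188 151 140 141 129 124 125 125 146 185 185 182 183 175 166 155 143]
 [177 177 179 178 182 165 144 141 138 135 130 124 128 125 120 110 113 114 119 116 110 107]
 [123 122 119 116 110 115 134 141 137 136 122 134 131 119  86  82  75  80  83  78  80  81]
 [137 140 138 130 130 118 130 136 139 141 135 140 140 137 129 127 118 120 118 123 117 116]
 [190 189 187 187 181 173 150 139 141 140 140 128 130 146 176 179 180 181 178 181 181 178]
 [168 1
[... 349 characters left out ...]
03 202]
 [120 116 118 122 121 121 127 127 130 128 125 129 146 170 181 196 200 201 202 204 199 200]
 [122 120 119 122 126 118 125 119 119 116 122 137 181 203 197 205 199 202 202 199 205 205]
 [116 121 120 120 122 117 122 121 122 142 167 182 207 203 199 205 203 203 202 201 203 203]
 [121 122 123 124 123 121 141 169 172 190 205 204 205 201 202 206 202 204 200 202 205 201]
 [123 122 126 124 120 123 159 193 192 200 208 206 200 204 203 198 202 202 207 204 201 205]
 [127 123 119 105 100  99 112 127 126 137 166 185 207 203 208 205 202 201 200 205 202 208]]
t 8.45 p [495.8 381.4 208.4] offset [ 0.  -0.6 31.4] turn [-0.0002 -0.0001 -0.0002] gap 11.6 F [ 0.8  0.1 -0.9] j [0.6  0.16 1.25 0.   1.74 2.43]
```

There is no contact force with the tip below the lid plane, so the blade has entered the slot. I'll carry on down.

send_rows(offset=[[0,0,5],[0,0,10],[0,0,12],[0,0,12],[0,0,8]], turn=[[0,0,0],[0,0,0],[0,0,0],[0,0,0],[0,0,0]], claw=[255,255,255,255,255])

```text
t: 8.95
eef_pos: [495.2, 381.0, 158.8]
ee_rot: [3.113, -0.41, -0.003]
wrist_force: [-0.3, -0.5, -1.5]
finger_gap: 11.7
gripper_force: 41.9
```

send_rows(offset=[[0,0,3],[0,0,3],[0,0,2],[0,0,1],[0,0,1]], turn=[[0,0,0],[0,0,0],[0,0,0],[0,0,0],[0,0,0]], claw=[255,255,255,255,255])

```text
t: 9.45
eef_pos: [495.9, 381.5, 151.7]
ee_rot: [-3.114, 0.411, -0.001]
wrist_force: [-1.6, -0.6, -1.1]
finger_gap: 11.4
gripper_force: 41.9
```

send_rows(offset=[[0,0,1],[0,0,0],[0,0,1],[0,0,0],[0,0,0]], turn=[[0,0,0],[0,0,0],[0,0,0],[0,0,0],[0,0,0]], claw=[255,255,255,255,255])

```text
t: 9.95
eef_pos: [495.8, 381.4, 149.3]
ee_rot: [-3.115, 0.411, 0.0]
wrist_force: [-0.1, 0.5, -1.7]
finger_gap: 11.2
gripper_force: 41.9
```

send_rows(offset=[[0,0,1],[0,0,0],[0,0,1],[0,0,0],[0,0,0]], turn=[[0,0,0],[0,0,0],[0,0,0],[0,0,0],[0,0,0]], claw=[255,255,255,255,255])

```text
t: 10.45
eef_pos: [495.8, 381.4, 147.2]
ee_rot: [3.115, -0.411, -0.0]
wrist_force: [-0.5, -0.2, -1.4]
finger_gap: 11.6
gripper_force: 41.9
```

send_rows(offset=[[0,0,1],[0,0,0],[0,0,0],[0,0,0],[0,0,0]], turn=[[0,0,0],[0,0,0],[0,0,0],[0,0,0],[0,0,0]], claw=[255,255,255,255,255])

```text
t: 10.95
eef_pos: [495.8, 381.4, 146.5]
ee_rot: [-3.114, 0.411, -0.0]
wrist_force: [0.4, -0.2, 0.2]
finger_gap: 11.3
gripper_force: 42.2
```

send_rows(offset=[[0,0,0],[0,0,0],[0,0,0],[0,0,0],[0,0,0]], turn=[[0,0,0],[0,0,0],[0,0,0],[0,0,0],[0,0,0]], claw=[200,180,120,60,0])

```text
t: 11.45
eef_pos: [495.8, 381.4, 146.3]
ee_rot: [3.115, -0.411, -0.0]
wrist_force: [0.1, 0.7, -0.3]
finger_gap: 67.9
gripper_force: 0.0
```

send_rows(offset=[[0,0,0],[0,0,0],[0,0,-20],[0,0,-40],[0,0,-45]], turn=[[0,0,0],[0,0,0],[0,0,0],[0,0,0],[0,0,0]], claw=[0,0,0,0,0])

```text
t: 11.95
eef_pos: [495.2, 380.9, 250.5]
ee_rot: [3.112, -0.41, -0.005]
wrist_force: [-0.1, 0.6, 0.4]
finger_gap: 85.7
gripper_force: 0.0
```

```bash
python3 - <<'E'
from h import *
s=arm.camera("side");cv2.imwrite("pics/s5.png",s[:,:,::-1])
cv2.imwrite("pics/z5.png",cv2.resize(s[105:180,190:290,::-1],(600,450),interpolation=cv2.INTER_CUBIC))
go(497.5,-10,260,-.262)
E
```

```text
t 12.0 p [496.6 381.9 261.7] offset [102.4 378.3  -0.7] turn [-0.0083 -0.0071 -0.0003] gap 85.4 F [-2.  -1.7  5.9] j [ 0.6   0.16  1.15 -0.    1.82  2.43]
```

View pics/z5.png

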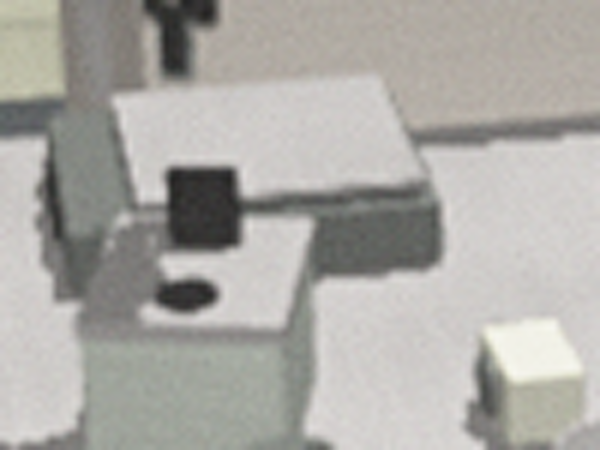

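The gauge is seated upright, with the handle on the lid at crop (205,205). Next is the cap.

send_rows(offset=[[6,22,0],[12,44,0],[12,44,0],[12,44,0],[12,44,0]], turn=[[0,0,0],[0,0,0],[0,0,0],[0,0,0],[0,0,0]], claw=[0,0,0,0,0], grip_force=32)

```text
t: 12.5
eef_pos: [496.3, 174.6, 251.3]
ee_rot: [-3.115, 0.41, -0.001]
wrist_force: [0.6, 0.3, 0.5]
finger_gap: 85.5
gripper_force: 0.0
```

send_rows(offset=[[12,44,0],[12,44,0],[12,44,0],[8,30,0],[3,14,0]], turn=[[0,0,0],[0,0,0],[0,0,0],[0,0,0],[0,0,0]], claw=[0,0,0,0,0])

```text
t: 13.0
eef_pos: [496.2, -8.6, 251.4]
ee_rot: [3.113, -0.415, 0.001]
wrist_force: [0.2, 0.5, -0.3]
finger_gap: 85.6
gripper_force: 0.0
```

send_rows(offset=[[0,0,0],[0,0,0],[0,0,0],[0,0,0],[0,0,0]], turn=[[0,0,0],[0,0,0],[0,0,0],[0,0,0],[0,0,0]], claw=[0,0,0,0,0])

```text
t: 13.5
eef_pos: [496.4, -5.0, 251.2]
ee_rot: [-3.115, 0.408, 0.0]
wrist_force: [0.0, -0.2, -0.9]
finger_gap: 85.3
gripper_force: 0.0
```

```bash
python3 -c "
from h import *
go(496.5,-9,159,-.262)"
```

```text
t 13.5 p [496.4  -5.  251.2] offset [ 1.1  3.8 92.2] turn [-0.0001  0.0001  0.0015] gap 85.3 F [ 0.  -0.2 -0.9] j [-0.08 -0.19  1.51  0.    1.82  1.75]
```

send_rows(offset=[[1,4,20],[0,0,30],[0,0,25],[0,0,15],[0,0,4]], turn=[[0,0,0],[0,0,0],[0,0,0],[0,0,0],[0,0,0]], claw=[0,0,0,0,0])

```text
t: 14.0
eef_pos: [495.5, -9.7, 155.2]
ee_rot: [3.115, -0.41, -0.005]
wrist_force: [-0.5, 0.2, -1.1]
finger_gap: 85.3
gripper_force: 0.0
```

send_rows(offset=[[0,0,0],[0,0,0],[0,0,0],[0,0,0],[0,0,0]], turn=[[0,0,0],[0,0,0],[0,0,0],[0,0,0],[0,0,0]], claw=[0,0,60,60,60])

```text
t: 14.5
eef_pos: [496.5, -10.2, 157.9]
ee_rot: [-3.115, 0.411, -0.002]
wrist_force: [-0.5, 0.1, 0.5]
finger_gap: 65.5
gripper_force: 0.0
```

```bash
python3 - <<'E'
from h import *
s=arm.camera("side");cv2.imwrite("pics/s6.png",s[:,:,::-1])
cv2.imwrite("pics/z6.png",cv2.resize(s[155:230,190:290,::-1],(600,450),interpolation=cv2.INTER_CUBIC))
go(496.5,-9,157,-.262)
E
```

```text
t 14.55 p [496.5 -10.2 157.7] offset [-0.3 -1.1  0.7] turn [-0.0001 -0.0007 -0.0003] gap 65.1 F [-0.1 -0.4 -0.1] j [-0.09 -0.19  1.67 -0.    1.65  1.74]
```

View pics/z6.png

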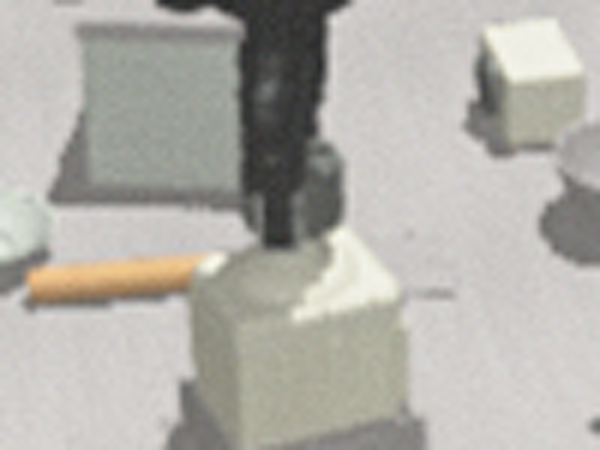

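The near finger is in front of the cap at crop (280,215), with its tip just above the bottle's shoulder. I'll shift slightly and close at 32 N.

send_rows(offset=[[0,-1,0],[0,0,0],[0,0,0],[0,0,0],[0,0,0]], turn=[[0,0,0],[0,0,0],[0,0,0],[0,0,0],[0,0,0]], claw=[80,110,180,255,255], grip_force=33)

```text
t: 15.05
eef_pos: [496.8, -8.8, 157.8]
ee_rot: [-3.114, 0.41, -0.001]
wrist_force: [0.4, 3.7, 4.3]
finger_gap: 49.3
gripper_force: 34.1
```

send_rows(offset=[[0,0,0],[0,0,0],[0,0,0],[0,0,0],[0,0,0]], turn=[[0,0,0],[0,0,0],[0,0,0],[0,0,0],[0,0,0]], claw=[255,255,255,255,255])

```text
t: 15.55
eef_pos: [496.8, -8.8, 157.8]
ee_rot: [-3.114, 0.41, -0.001]
wrist_force: [-0.3, 5.1, 4.5]
finger_gap: 49.7
gripper_force: 34.3
```

send_rows(offset=[[0,-0.5,0],[0,0,1],[0,0,1],[0,0,1],[0,0,1]], turn=[[0,0,0],[0,0,0],[0,0,0],[0,0,0],[0,0,0]], claw=[255,255,255,255,255])

```text
t: 16.05
eef_pos: [496.8, -8.8, 154.7]
ee_rot: [3.115, -0.411, 0.002]
wrist_force: [-4.4, 2.5, 9.7]
finger_gap: 49.6
gripper_force: 34.6
```

send_rows(offset=[[0,0,1],[0,0,0],[0,0,0],[0,0,0],[0,0,0]], turn=[[0,0,0],[0,0,0],[0,0,0],[0,0,0],[0,0,0]], claw=[255,255,255,255,255])

```text
t: 16.55
eef_pos: [496.8, -8.8, 153.8]
ee_rot: [3.115, -0.411, 0.002]
wrist_force: [-3.9, 2.8, 9.6]
finger_gap: 49.6
gripper_force: 34.6
```

send_rows(offset=[[0,0,1],[0,0,0],[0,0,0],[0,0,0],[0,0,0]], turn=[[0,0,0],[0,0,0],[0,0,0],[0,0,0],[0,0,0]], claw=[255,255,255,255,255])

```text
t: 17.05
eef_pos: [496.8, -8.7, 153.0]
ee_rot: [3.115, -0.411, 0.002]
wrist_force: [-4.5, 2.6, 10.4]
finger_gap: 49.1
gripper_force: 34.7
```

```bash
python3 -c "
from h import *
import numpy as np
go(496.8,-8.8,153,-.262+1.05);print(np.round(arm.state()['torque'],2))
m=proj('side',[[497,-9,170],[497,-9,165]]);print(m)"
```

```text
t 17.05 p [496.8  -8.7 153. ] offset [-0.   0.1  0. ] turn [ 7.0000e-04 -1.5000e-03 -1.0502e+00] gap 49.1 F [-4.5  2.6 10.4] j [-0.09 -0.19  1.68 -0.    1.64  1.75]
[0.54 0.51 0.04]
[[238.00188523 181.23267814]
 [238.05964702 182.72251017]]
```

send_rows(offset=[[0,0,0],[0,0,0],[0,0,0],[0,0,0],[0,0,0]], turn=[[0,0,-0.05],[0,0,-0.07],[0,0,-0.07],[0,0,-0.07],[0,0,-0.04]], claw=[255,255,255,255,255])

```text
t: 17.55
eef_pos: [497.6, -8.7, 153.4]
ee_rot: [3.141, 0.063, 0.006]
wrist_force: [0.5, 2.7, 11.0]
finger_gap: 49.7
gripper_force: 34.6
```

```bash
python3 -c "
from h import *
go(496.8,-8.8,153,-.262+1.05);print(np.round(arm.state()['torque'],2))"
```

```text
t 17.55 p [497.6  -8.7 153.4] offset [-0.8  0.1  0.4] turn [ 0.0018 -0.0036 -0.7478] gap 49.7 F [ 0.5  2.7 11. ] j [-0.09 -0.19  1.68  0.    1.64  1.44]
[ 0.59 -0.01 -0.04]
```

send_rows(offset=[[0,0,0],[0,0,0],[0,0,0],[0,0,0],[0,0,0]], turn=[[0,0,-0.1],[0,0,-0.1],[0,0,-0.1],[0,0,-0.1],[0,0,-0.1]], claw=[255,255,255,255,255])

```text
t: 18.05
eef_pos: [497.8, -9.0, 153.5]
ee_rot: [3.025, 0.84, 0.006]
wrist_force: [-0.7, 2.1, 12.3]
finger_gap: 49.2
gripper_force: 34.5
```

send_rows(offset=[[0,0,0],[0,0,0],[0,0,0],[0,0,0],[0,0,0]], turn=[[0,0,-0.1],[0,0,-0.1],[0,0,-0.08],[0,0,0],[0,0,0]], claw=[255,255,255,255,255])

```text
t: 18.55
eef_pos: [497.8, -9.3, 153.6]
ee_rot: [2.88, 1.247, 0.006]
wrist_force: [0.5, 0.9, 11.7]
finger_gap: 49.4
gripper_force: 34.6
```

```bash
python3 - <<'E'
from h import *
go(496.8,-8.8,153,-.262+1.05);print(np.round(arm.state()['torque'],2))
s=arm.camera("side");t=arm.camera("top")
z=lambda im,b:cv2.resize(im[b[1]:b[3],b[0]:b[2],::-1],(400,300),interpolation=cv2.INTER_CUBIC)
cv2.imwrite("pics/z7.png",np.hstack([z(t,(215,170,295,230)),z(s,(200,160,280,220))]))
E
```

```text
t 18.55 p [497.8  -9.3 153.6] offset [-0.3 -1.1  0.6] turn [ 0.0042 -0.0021  0.0295] gap 49.4 F [ 0.5  0.9 11.7] j [-0.09 -0.19  1.68 -0.    1.64  0.67]
[ 0.22 -0.03  0.03]
```

View pics/z7.png

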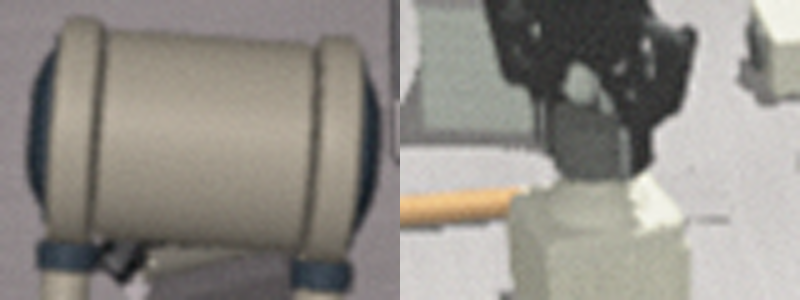

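The fingers hold the cap, turned 1.08 rad from the start with almost no torque. I'll lift straight up.

send_rows(offset=[[0,0,-2],[0,0,-3],[0,0,-3],[0,0,-3],[0,0,-3]], turn=[[0,0,0],[0,0,0],[0,0,0],[0,0,0],[0,0,0]], claw=[255,255,255,255,255])

```text
t: 19.15
eef_pos: [496.5, -9.0, 164.4]
ee_rot: [-2.883, -1.249, 0.002]
wrist_force: [2.9, 1.4, -2.2]
finger_gap: 49.3
gripper_force: 34.4
```

```bash
python3 - <<'E'
from h import *
go(497,-9.5,232,-.262+1.08);print(np.round(arm.state()['torque'],2))
E
```

```text
t 19.15 p [496.5  -9.  164.4] offset [ -0.1   0.7 -67.6] turn [-0.0005  0.001  -0.0005] gap 49.3 F [ 2.9  1.4 -2.2] j [-0.09 -0.19  1.66 -0.    1.67  0.67]
[ 0.11 -0.39  0.03]
```

send_rows(offset=[[0,0,-5],[0,0,-8],[0,0,-10],[0,0,-10],[0,0,-10]], turn=[[0,0,0],[0,0,0],[0,0,0],[0,0,0],[0,0,0]], claw=[255,255,255,255,255])

```text
t: 19.65
eef_pos: [496.6, -8.8, 209.6]
ee_rot: [2.882, 1.249, 0.0]
wrist_force: [-0.0, -0.1, -0.7]
finger_gap: 49.7
gripper_force: 34.8
```

send_rows(offset=[[0,0,-10],[0,0,-8],[0,0,-5],[0,0,-2],[0,0,0]], turn=[[0,0,0],[0,0,0],[0,0,0],[0,0,0],[0,0,0]], claw=[255,255,255,255,255])

```text
t: 20.15
eef_pos: [496.7, -8.7, 233.4]
ee_rot: [2.883, 1.249, 0.0]
wrist_force: [0.6, 0.3, -0.5]
finger_gap: 49.6
gripper_force: 34.8
```

send_rows(offset=[[0,0,0],[0,0,0],[0,0,0],[0,0,0],[0,0,0]], turn=[[0,0,0],[0,0,0],[0,0,0],[0,0,0],[0,0,0]], claw=[255,255,255,255,255])

```text
t: 20.65
eef_pos: [496.7, -8.7, 233.2]
ee_rot: [-2.883, -1.249, 0.0]
wrist_force: [-0.2, -0.3, -0.5]
finger_gap: 49.5
gripper_force: 34.8
```

```bash
python3 - <<'E'
from h import *
s=arm.camera("side")
cv2.imwrite("pics/z8.png",cv2.resize(s[100:235,170:350,::-1],(720,540),interpolation=cv2.INTER_CUBIC))
go(497,-9.5,232,-.262+1.08)
E
```

```text
t 20.7 p [496.7  -8.7 233.2] offset [-0.4  0.8  1.2] turn [-0.0001  0.0001 -0.0002] gap 49.4 F [ 0.1 -0.2 -0. ] j [-0.09 -0.19  1.54 -0.    1.79  0.67]
```

View pics/z8.png

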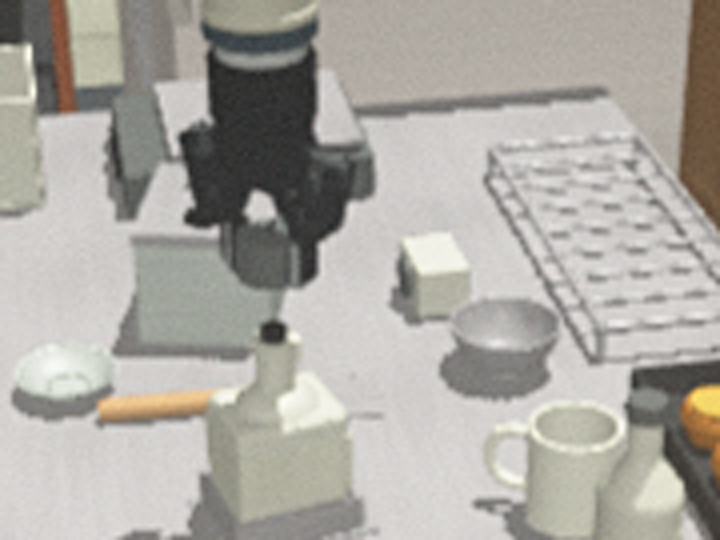

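The cap is held level at crop (265,250), above the open neck at (273,330). The arm is still and nothing else has been disturbed, so I'm handing in.

```bash
python3 -c "
from bench import arm
print(arm.job_done())"
```

```text
the job is handed in; nothing more can be done
None
```

The job is handed in at about 21 s of the 67 s allowed: the gauge is seated upright in the tank's slot and released, and the descaler cap is unlocked and held level about 5 cm above the open mouth; the hand-in gave no pass or fail result.

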